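# Set the tension of the blade tensioner

### The arm

A 6-joint arm with a two-finger parallel gripper is mounted at the origin on a cart in front of the work surface, level with it; the furniture and walls round the work are solid. World frame = base frame: x ahead of the robot, y to its left, z up, the work surface at z = 0. Lengths are in m, angles in rad, forces in N, time in s.
With the tool pointing down it reaches from about 0.225 to 0.875 m from the base axis. Payload 3.4 kg.
Tool frame: the origin (TCP) lies on the mounting face of the last link; the fingertips stand 173 mm ahead of it and the grasp point (between the pads) lies 155 mm ahead of it; x points along the fingers, y is the direction in which the jaws open and shut, and the axes are right-handed (so a half turn about x gives the same grasp; the last joint's range is limited). The gripper opens to 85 mm and grips with 20 to 120 N. Pads are 22 mm wide; open, the fingers measure 114 mm over their backs; the gripper's body (76 mm by 85 mm) begins 54 mm behind the grasp point. The pads swing forward as they close: fully open they stand 13 mm farther back than shut.
Start: joints at [0.985, 0.276, 1.505, -0, 1.361, -0.121], TCP at [0.258, 0.514, 0.405] pointing down, gripper open.
Joint ranges: [-2.89, 2.89], [-0.75, 2.08], [0.22, 2.7], [-1.18, 4.32], [0.11, 2.71], [-2.7, 2.7]. Speed limits (rad/s): [2.57, 2.57, 3.14, 3.14, 3.14, 3.14].

### API

Orientations are given as a unit quaternion [w, x, y, z].
In Python, from rig import manip gives the robot as it stands.
- The arm moves only by the tool arm_command, never from a script. Its argument "targets" is a list of rows, each an object with "dp": the shift along the tool's x, y, z in m, a list of three; "turn": the turn, a rotation vector about the tool's x, y, z in degrees, a list of three; "grip": the opening, from -1 (shut) to 1 (fully open). In form: [{"dp": [tx, ty, tz], "turn": [wx, wy, wz], "grip": grip}, ...]. A call has 1 to 8 rows; each row shifts and turns the commanded pose from where the row before left it, along the tool's axes as they then stand; what a row does not reach is not made up. A row lasts 1/10 s, in which the tool goes at most 50 mm and 8.59 degrees, less where a joint would pass 70% of its speed; a pose out of reach is approached as far as the arm can. A call with a gripper value outside its range is refused whole. The fingers move at their own pace and stop on an object; "grip_force" is the grip in N (left out, the last holds). Time passes only in rows, so rows that do not move let the fingers close. It gives the time, the measured TCP pose, the force and the opening at its end, in the units of the state.
- manip.get_state(): the state, without advancing time (a new reading comes with each control period).
- manip.get_image(name): name is "scene" or "top"; returns the picture (384x512x3 uint8, red, green, blue); there is no depth.
- manip.calibration(name): a dict with "fx", "fy", "cx", "cy" (pixels), "R" (3x3) and "t" (3): a world point X has camera coordinates R X + t. Camera axes: x right, y down, z forward; pixel columns grow to the right and rows downward; lengths in m; the calibration is good to about 2 mm. A picture is of the moment at which its call begins. calibration takes no time and is no camera call.
- manip.sign_off(): hands the job in, once; it reports no verdict.
The state is a dict: "clock": time; "qpos": joint angles; "qd": joint speeds; "effort": joint torques, N m; "position": TCP position; "ee_rot": TCP orientation; "contact_force": force on the tool from outside, world axes, zero at the start; "moment": the same for the moment, N m; "width": finger opening in m.
Only numpy, scipy, OpenCV 4.12 (cv2) and the standard library are available. Lean on these libraries where they do the work, as an engineer would, in place of code of your own. Each camera call takes 0.05 s, during which the arm holds its last target.

### The job

Set the tension on the green blade tensioner: press its black knob gently down while feeling for the clutch teeth to drop in, and turn it clockwise, kept down, until the red pointer of the sprung arm stands at the yellow mark, without forcing the teeth together or running the pointer well past the mark. Then let go, so that the knob springs back up and the pointer stays at the mark. Leave the yellow mark and the loose things around it where they are.

Things in the scene. Friction and masses are not known exactly. Their poses are not given: they have to be found in the camera images.
- tensioner: Blade tensioner fixed to the bench: green base 210 (x) x 150 (y) x 14 mm, origin at the centre of its underside; x away from the robot, y left, z up at yaw 0. Knob axis upright at x +25, y -25 mm, in a round green housing 76 mm across, rim 48 mm high. Sprung steel arm on a pivot at x +75, y -10 mm reaches toward -x and ends in the red pointer. Only the knob is higher than 55 mm.
- knob: Black tension knob. Origin on its axis in the middle of the grip bar, 75 mm above the bench while up. The upright bar is 50 mm long along the knob's x, 12 mm thick along its y, from 13 mm below to 12 mm above the origin. It stands on a flange 60 mm across, top 13 mm below the origin, where fingertips straddling the bar can press. Clockwise from above (yaw falling) tightens. Can be turned endlessly.
- clutch (a point): Point on the knob axis, 44 mm above the bench: top of the hidden clutch. A spring holds the knob up (3 N, plus 0.6 N per mm). Its 3 teeth (7 mm wide) meet 6 such clutch teeth (every 60 deg, at an unknown angle) after 3 mm of press: tooth on tooth it stops there, else it goes down 9 mm to the bottom (8.4 N) and meshes. More than 25 N between the teeth damages them. Does not move.
- pointer (a point): Tip of the red pointer, 21 mm above the bench, 150 mm from the arm's pivot; rests at x -75, y -10 mm on the tensioner. Not in mesh, the knob spins freely. In mesh, after about 0.2 rad of free play, it turns the clutch (about 0.2 Nm; it stays where it is left); after up to 0.8 rad of clutch turn without effect the pointer moves toward the tensioner's +y, 15 to 25 mm per rad.
- mark (a point): The yellow set mark, on the same arc as the pointer tip, 150 mm from the pivot, 12 to 22 mm from the pointer's rest; the pointer is set when its tip and this point coincide. The mark's own x points away from the robot along the arc's radius, its y along the arc in the tightening direction.
- offcut: Beech offcut, a loose wooden block 60 x 85 x 24 mm lying beside the tensioner; origin at the centre of its underside. Bystander.
- pliers: Pliers with red handles lying flat, 64 x 160 x 12 mm, loose; origin at the centre of the underside. Bystander.
- bolt: Steel bolt lying on the bench, 22 x 68 x 19 mm, loose; origin at the centre of the underside. Bystander.
- tin: Open round tin of screws, 74 mm across, 54 mm high, loose; origin at the centre of the underside. Bystander.

How it is judged:
By the outcome, as a careful person would: the job done as asked, in the order asked, and still so for the second after the job is handed in, with the robot touching nothing.
It also fails if it takes over 61 s, if anything falls off the work surface, if the arm or the gripper's body presses on something with over 40 N, if the wrist force passes 120 N, or if a joint passes its speed limit or range.

## Working session

There is one attempt and no reset: what is moved stays moved. The work goes in short steps, Python scripts to look and compute and a tool call to move; the robot and the scene stay as the last step left them, time stands still between calls to the robot, and variables do not carry over. Pictures are saved under pics/ and viewed, and the job is handed in when it is done.

Besides the shell and the picture viewer there is one more tool, called after ">>>" as name([rows], argument=value, ...), one row to a line, values as JSON. arm_command: Moves the arm, as the interface text tells. Its arguments: {"type":"object","properties":{"targets":{"type":"array"},"grip_force":{"type":"number"}},"required":["targets"]}

```bash
mkdir -p pics; ls
python3 - <<'E'
from rig import manip
import cv2, numpy as np
np.set_printoptions(precision=4,suppress=True)
print(manip.get_state())
for n in ("scene","top"):
    im=manip.get_image(n); cv2.imwrite(f"pics/{n}0.png",cv2.cvtColor(im,cv2.COLOR_RGB2BGR)); print(n,manip.calibration(n))
E
```

```text
pics
{'clock': 0.0, 'qpos': array([ 0.985 ,  0.2766,  1.5061,  0.    ,  1.3607, -0.1209]), 'qd': array([ 0.0005, -0.0015, -0.0019,  0.0012,  0.0016,  0.0003]), 'effort': array([ -0.0014, -41.6771, -24.5803,   0.0001,   0.0106,   0.    ]), 'position': array([0.2576, 0.5138, 0.4038]), 'ee_rot': array([ 0.6879,  0.1622,  0.6883, -0.1635]), 'contact_force': array([ 0.3668, -0.2189,  0.1805]), 'moment': array([ 0.0637, -0.0148, -0.0253]), 'width': 0.08529823394419829}
scene {'fx': 394.2225461215013, 'fy': 394.2225461215013, 'cx': 264.04221871455707, 'cy': 191.1987898577985, 'R': array([[ 0.6707, -0.7413, -0.0255],
       [-0.3681, -0.3029, -0.8791],
       [ 0.6439,  0.5989, -0.476 ]]), 't': array([-0.3837,  0.2803,  0.5202])}
top {'fx': 422.4161955031246, 'fy': 422.4161955031246, 'cx': 255.4713396086824, 'cy': 184.8929713392239, 'R': array([[ 0.0075, -0.9998,  0.0206],
       [-0.9803, -0.0114, -0.1973],
       [ 0.1974, -0.0187, -0.9801]]), 't': array([-0.0163,  0.5893,  0.9799])}
```

View pics/scene0.png

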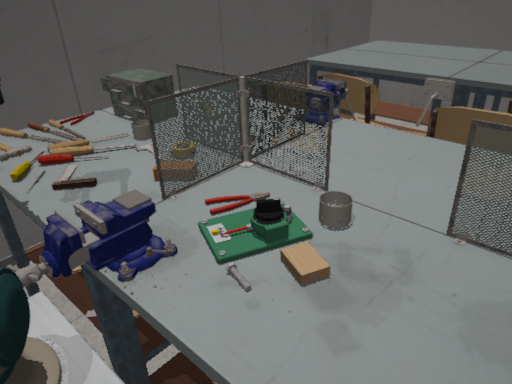

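View pics/top0.png

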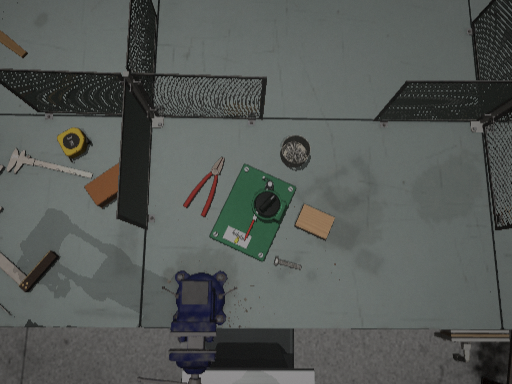

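The top view shows the tensioner at about (253,212), its knob at (267,204) and its pointer near (245,236). The pliers, tin, offcut and bolt lie around it, and there's a mesh fence behind. I'll zoom in next.

Run:
```python
import cv2
a=cv2.imread("pics/top0.png")[155:270,200:310]; cv2.imwrite("pics/t0z.png",cv2.resize(a,None,fx=5,fy=5,interpolation=cv2.INTER_CUBIC))
a=cv2.imread("pics/scene0.png")[180:265,190:320]; cv2.imwrite("pics/s0z.png",cv2.resize(a,None,fx=6,fy=6,interpolation=cv2.INTER_CUBIC))
```

```text
(no output)
```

View pics/t0z.png

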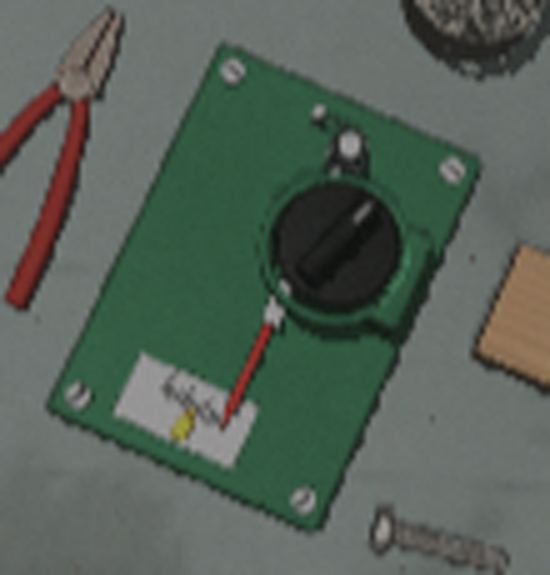

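View pics/s0z.png

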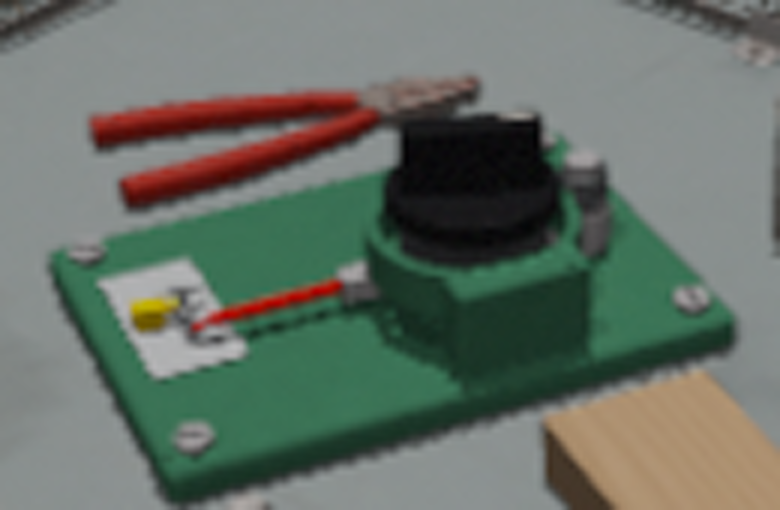

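```bash
cat > h.py <<'E'
import cv2, numpy as np
from scipy.spatial.transform import Rotation as Ro
np.set_printoptions(precision=4,suppress=True)
from rig import manip
CAL={n:manip.calibration(n) for n in("scene","top")}
def proj(n,X):
    c=CAL[n]; p=c["R"]@np.asarray(X,float)+c["t"]; return np.array([c["fx"]*p[0]/p[2]+c["cx"],c["fy"]*p[1]/p[2]+c["cy"]])
def ray(n,uv):
    c=CAL[n]; d=c["R"].T@np.array([(uv[0]-c["cx"])/c["fx"],(uv[1]-c["cy"])/c["fy"],1]); return -c["R"].T@c["t"],d/np.linalg.norm(d)
def plane(n,uv,z):
    o,d=ray(n,uv); return o+d*(z-o[2])/d[2]
def tri(a,b):
    """a=top uv, b=scene uv -> midpoint, gap"""
    o1,d1=ray("top",a);o2,d2=ray("scene",b)
    s=np.linalg.lstsq(np.stack([d1,-d2],1),o2-o1,rcond=None)[0]
    p,q=o1+s[0]*d1,o2+s[1]*d2; return (p+q)/2,np.linalg.norm(p-q)
def rot(s): return Ro.from_quat(np.asarray(s["ee_rot"])[[1,2,3,0]])
def st():
    s=manip.get_state(); R=rot(s).as_matrix()
    print("t",round(s["clock"],2),"q",s["qpos"],"pos",s["position"],"F",s["contact_force"],"M",s["moment"],"w",round(s["width"],4))
    print(" toolx",R[:,0]," tooly yaw deg",np.degrees(np.arctan2(R[1,1],R[0,1]))); return s
E
python3 - <<'E'
from h import *
for n in CAL: print(n,"cam at",-CAL[n]["R"].T@CAL[n]["t"])
im=cv2.imread("pics/top0.png"); hsv=cv2.cvtColor(im,cv2.COLOR_BGR2HSV)
g=cv2.inRange(hsv,(60,90,30),(95,255,200)); g[:150]=0;g[275:]=0;g[:,:200]=0;g[:,320:]=0
cs=max(cv2.findContours(g,0,1)[0],key=cv2.contourArea); r=cv2.minAreaRect(cs); print(r)
P=np.array([plane("top",p,.014) for p in cv2.boxPoints(r)]); print(P)
print("sides",np.linalg.norm(np.diff(P,axis=0),axis=1), "centre",P.mean(0))
for k in range(4):
    e=P[(k+1)%4]-P[k]; print(np.degrees(np.arctan2(e[1],e[0])))
st()
E
```

```text
scene cam at [ 0.0255 -0.5111  0.4843]
top cam at [0.3843 0.0087 1.077 ]
((252.42465209960938, 211.9657440185547), (59.008296966552734, 81.1881332397461), 24.443954467773438)
[[ 0.4649  0.1042  0.014 ]
 [ 0.6565  0.0229  0.014 ]
 [ 0.5936 -0.116   0.014 ]
 [ 0.4059 -0.0304  0.014 ]]
sides [0.2081 0.1525 0.2062] centre [ 0.5302 -0.0048  0.014 ]
-23.01185474063973
-114.37543779236455
155.48054226707933
66.32611720458645
t 0.1 q [ 0.985   0.2766  1.506  -0.      1.3607 -0.121 ] pos [0.2576 0.5138 0.4039] F [-0.091  -0.4517  0.2427] M [ 0.0251  0.0306 -0.036 ] w 0.0855
 toolx [-0.0009 -0.0014 -1.    ]  tooly yaw deg 63.371469503004455
```

Run:
```python
from h import *
import itertools
T=cv2.imread("pics/top0.png");S=cv2.imread("pics/scene0.png")
def dark(im,box):
    v=im.max(2); m=((v<48)*255).astype(np.uint8); k=np.zeros_like(m); x0,y0,x1,y1=box; k[y0:y1,x0:x1]=m[y0:y1,x0:x1]; 
    return max(cv2.findContours(k,0,1)[0],key=cv2.contourArea)
ct=dark(T,(240,180,295,225)); print("top",cv2.minEnclosingCircle(ct),cv2.fitEllipse(ct))
cS=dark(S,(240,190,300,245)); print("scene",cv2.boundingRect(cS))
(c,ax,a)=cv2.fitEllipse(ct)
for z in(.055,.062,.068): print(z,plane("top",c,z))
yaw=np.radians(-23.7);R=np.array([[np.cos(yaw),-np.sin(yaw)],[np.sin(yaw),np.cos(yaw)]]);C=np.array([.5302,-.0048])
k=C+R@[.025,-.025]; print("knob pred",k, "top px",proj("top",[*k,.062]),"scene px top of bar",proj("scene",[*k,.087]),"flange",proj("scene",[*k,.062]))
print("pointer rest pred",C+R@[-.075,-.01], proj("top",[*(C+R@[-.075,-.01]),.021]),proj("scene",[*(C+R@[-.075,-.01]),.021]))
for n,im,b in(("top",T,(210,150,300,270)),("scene",S,(195,180,320,260))):
    h=cv2.cvtColor(im,cv2.COLOR_BGR2HSV)
    y=cv2.inRange(h,(22,120,90),(35,255,255)); x0,y0,x1,y1=b
    yy,xx=np.nonzero(y[y0:y1,x0:x1]); print(n,"yellow",len(xx),xx.mean()+x0,yy.mean()+y0)
    r=cv2.inRange(h,(0,130,80),(8,255,255))|cv2.inRange(h,(172,130,80),(180,255,255)); yy,xx=np.nonzero(r[y0:y1,x0:x1]); p=np.stack([xx+x0,yy+y0],1)
    for c in cv2.findContours(np.uint8(r),0,1)[0]:
        q=c[:,0]; m=q.mean(0)
        if x0<m[0]<x1 and y0<m[1]<y1: print(n,"red",q.tolist())
def z(im,b,f,o): cv2.imwrite(o,cv2.resize(im[b[1]:b[3],b[0]:b[2]],None,fx=f,fy=f,interpolation=cv2.INTER_NEAREST))
z(T,(220,220,260,250),16,"pics/tz1.png"); z(S,(200,220,250,250),15,"pics/sz1.png"); z(T,(245,180,295,225),12,"pics/tz2.png")
```

```text
top ((266.5966796875, 204.17372131347656), 13.270217895507812) ((266.68572998046875, 204.15667724609375), (24.927350997924805, 25.61783218383789), 147.80303955078125)
scene (254, 199, 30, 25)
0.055 [ 0.5424 -0.0386  0.055 ]
0.062 [ 0.5413 -0.0382  0.062 ]
0.068 [ 0.5404 -0.038   0.068 ]
knob pred [ 0.543  -0.0377] top px [266.4779 203.4604] scene px top of bar [267.1234 198.7196] flange [267.3854 209.2037]
pointer rest pred [0.4575 0.0162] [243.9417 239.8277] [220.7914 234.0543]
top yellow 16 236.375 239.6875
top red [[252, 220], [252, 221], [252, 222], [251, 223], [251, 224], [250, 225], [250, 226], [249, 227], [249, 228], [248, 229], [248, 230], [247, 231], [247, 232], [246, 233], [246, 234], [246, 235], [245, 236], [245, 237], [245, 238], [246, 237], [246, 236], [247, 235], [247, 234], [248, 233], [248, 232], [249, 231], [249, 230], [249, 229], [250, 228], [250, 227], [251, 226], [251, 225], [252, 224], [252, 223], [253, 222], [253, 221], [253, 220]]
scene yellow 30 214.8 231.7
scene red [[243, 227], [242, 228], [241, 228], [240, 228], [239, 228], [238, 229], [237, 229], [236, 229
[... 1857 characters left out ...]
11], [216, 211], [217, 211], [218, 211], [219, 210], [220, 210], [221, 210], [222, 210], [223, 209], [224, 209], [225, 209], [226, 208], [227, 208], [228, 208], [229, 208], [230, 207], [231, 207], [232, 207], [233, 206], [234, 206], [235, 206], [236, 205], [237, 205], [238, 205], [239, 204], [240, 204], [241, 204], [242, 203], [243, 203], [244, 202], [245, 202], [246, 202], [247, 201], [248, 201], [249, 201], [250, 200], [251, 200], [252, 199], [252, 198], [251, 198], [250, 198], [249, 197], [248, 196], [247, 196], [246, 196], [245, 196], [244, 196], [243, 196], [242, 196], [241, 196], [240, 196], [239, 196], [238, 196], [237, 196], [236, 196], [235, 196], [234, 196], [233, 196], [232, 196]]
```

View pics/tz1.png

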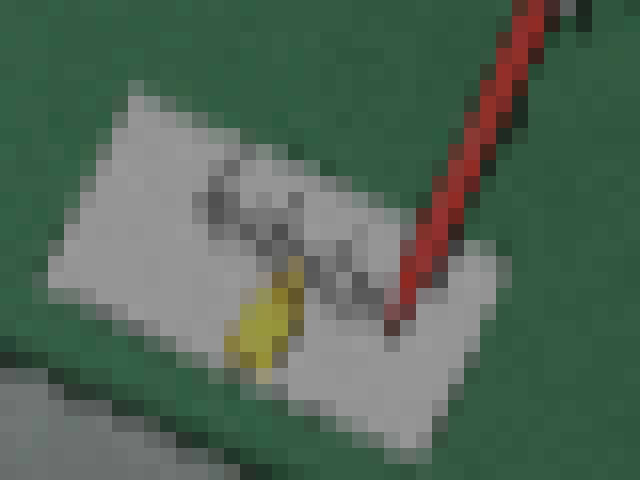

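View pics/sz1.png

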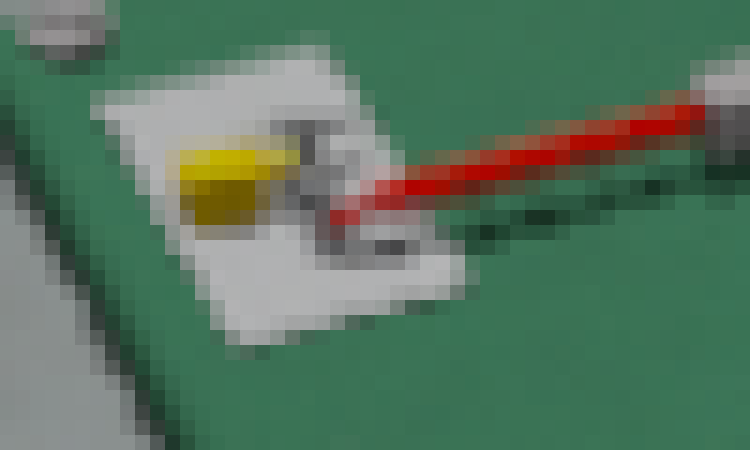

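View pics/tz2.png

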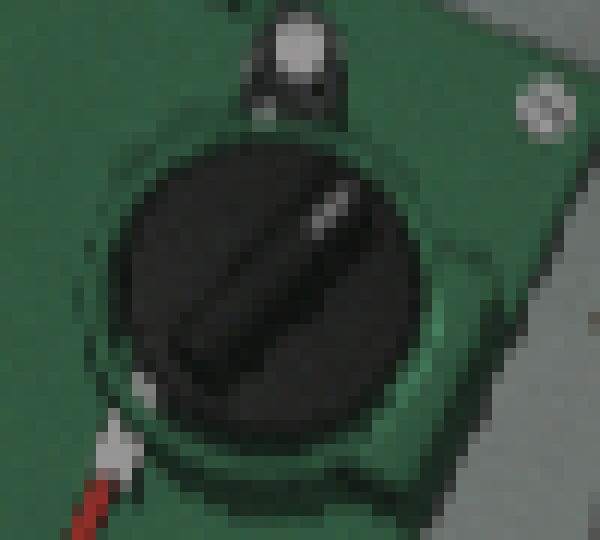

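Run:
```python
from h import *
T=cv2.imread("pics/top0.png");S=cv2.imread("pics/scene0.png")
k=np.array([.542,-.038])
g=T[184:216,255:285].astype(int).max(2)
ys,xs=np.nonzero(g[:20]>60); sel=(xs+255>268)&(xs+255<277)&(ys+184<202)&(ys+184>192); uv=np.array([xs[sel].mean()+255,ys[sel].mean()+184]); p=plane("top",uv,.087)
print("white",uv,p,"yaw",np.degrees(np.arctan2(*(p[:2]-k)[::-1])))
print("tri pointer",tri((244,240.1),(221.5,234)),"mark tip",tri((238.3,236.3),(219.5,229.8)))
yaw=np.radians(-23.7);R=np.array([[np.cos(yaw),-np.sin(yaw)],[np.sin(yaw),np.cos(yaw)]]);C=np.array([.5302,-.0048]); pv=C+R@[.075,-.01]
def pol(p): v=R.T@(np.asarray(p)[:2]-pv); return np.hypot(*v)*1e3, -np.arctan2(v[1],-v[0])*-150
for n,a,nm in(("top",(244,240.1),"ptr"),("scene",(221.5,234),"ptr"),("top",(238.3,236.3),"mark"),("scene",(219.5,229.8),"mark"),("top",(236.4,239.7),"markc"),("scene",(214.8,231.7),"markc")):
    for z in(.018,.021): print(n,nm,z,pol(plane(n,a,z)))
for s in (12,15,18,22):
    a=s/150; q=pv+R@[-.15*np.cos(a),.15*np.sin(a)]; print(s,proj("top",[*q,.021]),proj("scene",[*q,.021]))
```

```text
white [273.     195.9167] [ 0.5575 -0.0521  0.087 ] yaw -42.3481040386068
tri pointer (array([0.4576, 0.0155, 0.0212]), np.float64(0.0018914926073948823)) mark tip (array([0.4663, 0.0302, 0.0209]), np.float64(0.00045290706571958695))
top ptr 0.018 (np.float64(150.37267774452056), np.float64(-0.3074834389726469))
top ptr 0.021 (np.float64(150.5532313892102), np.float64(-0.4085433472871164))
scene ptr 0.018 (np.float64(147.46660424686993), np.float64(3.848435179569882))
scene ptr 0.021 (np.float64(148.61669529655842), np.float64(-0.4689370368897717))
top mark 0.018 (np.float64(148.54914355318536), np.float64(16.750174700914968))
top mark 0.021 (np.float64(148.71949832326396), np.float64(16.57911591133076))
scene mark 0.018 (np.float64(147.6325102164178), np.float64(20.89853619806978))
scene mark 0.021 (np.float64(148.28942860300793), np.float64(16.365726825304456))
top markc 0.018 (np.float64(158.18575707392017), np.float64(16.493049780689535))
top markc 0.021 (np.float64(158.32909598010065), np.float64(16.33333333570505))
scene markc 0.018 (np.float64(158.4138053350055), np.float64(17.192251677810273))
scene markc 0.021 (np.float64(159.1058787016979), np.float64(13.004829694860636))
12 [239.6304 237.6614] [219.1714 231.0553]
15 [238.582  237.0667] [218.8417 230.301 ]
18 [237.5463 236.4513] [218.5419 229.5457]
22 [236.1858 235.5989] [218.1886 228.5375]
```

>>> arm_command([
  {"dp": [0, -0.023, 0.031], "turn": [0, 0, 0], "grip": 0},
  {"dp": [0, -0.023, 0.031], "turn": [0, 0, 0], "grip": 0},
  {"dp": [0, -0.023, 0.031], "turn": [0, 0, 0], "grip": -0.3},
  {"dp": [0, -0.023, 0.031], "turn": [0, 0, 0], "grip": -0.3},
  {"dp": [0, -0.023, 0.031], "turn": [0, 0, 0], "grip": -0.3},
  {"dp": [0, -0.023, 0.031], "turn": [0, 0, 0], "grip": -0.3},
  {"dp": [0, -0.023, 0.031], "turn": [0, 0, 0], "grip": -0.3},
  {"dp": [0, -0.023, 0.031], "turn": [0, 0, 0], "grip": -0.3},
])

```text
clock: 0.9
position: [0.3972, 0.2369, 0.4044]
ee_rot: [0.688, 0.163, 0.688, -0.163]
contact_force: [0.5, 0.6, 0.2]
width: 0.0298
```

>>> arm_command([
  {"dp": [0, -0.023, 0.031], "turn": [0, 0, 0], "grip": -0.3},
  {"dp": [0, -0.023, 0.031], "turn": [0, 0, 0], "grip": -0.3},
  {"dp": [0, -0.023, 0.031], "turn": [0, 0, 0], "grip": -0.3},
  {"dp": [0, -0.023, 0.031], "turn": [0, 0, 0], "grip": -0.3},
  {"dp": [0.02, -0.023, 0.031], "turn": [0, 0, 0], "grip": -0.3},
  {"dp": [0.02, -0.023, 0.031], "turn": [0, 0, 0], "grip": -0.3},
  {"dp": [0.02, 0, 0], "turn": [7.8, 0, 0], "grip": -0.3},
  {"dp": [0.02, 0, 0], "turn": [7.8, 0, 0], "grip": -0.3},
])

```text
clock: 1.7
position: [0.5017, 0.0302, 0.3234]
ee_rot: [0.658, 0.257, 0.659, -0.258]
contact_force: [-0.7, 0.4, -0.7]
width: 0.0299
```

```bash
cat > d.py <<'E'
from h import *
import sys
def delta(s,p):
    R=rot(s).as_matrix(); return R.T@(np.asarray(p)-s["position"])
if __name__=="__main__":
    s=st(); print("tool delta to hover", delta(s,[.542,-.038,.28]))
E
python3 d.py
```

```text
t 1.7 q [-0.0784  0.2301  1.7845  0.0001  1.1278 -0.9038] pos [0.5017 0.0302 0.3234] F [-0.7308  0.4263 -0.714 ] M [-0.0144  0.0032 -0.004 ] w 0.0299
 toolx [-0.0008  0.0001 -1.    ]  tooly yaw deg 47.29426504362149
tool delta to hover [ 0.0434 -0.0228  0.0759]
```

>>> arm_command([
  {"dp": [0.015, -0.0076, 0.0253], "turn": [-0.2, 0, 0], "grip": -0.3},
  {"dp": [0.014, -0.0076, 0.0253], "turn": [0, 0, 0], "grip": -0.3},
  {"dp": [0.014, -0.0076, 0.0253], "turn": [0, 0, 0], "grip": -0.3},
  {"dp": [0, 0, 0], "turn": [0, 0, 0], "grip": -0.3},
  {"dp": [0, 0, 0], "turn": [0, 0, 0], "grip": -0.3},
])

```text
clock: 2.2
position: [0.5422, -0.0364, 0.2809]
ee_rot: [0.659, 0.254, 0.661, -0.254]
contact_force: [0.1, 0.7, 0.1]
width: 0.03
```

Run:
```python
from d import *
s=st(); print(delta(s,[.542,-.038,.24]))
for n in("top","scene"):
    im=cv2.cvtColor(manip.get_image(n),cv2.COLOR_RGB2BGR); cv2.imwrite(f"pics/{n}1.png",im)
    b=(190,130,320,270) if n=="top" else (190,120,320,260)
    cv2.imwrite(f"pics/{n}1z.png",cv2.resize(im[b[1]:b[3],b[0]:b[2]],None,fx=4,fy=4,interpolation=cv2.INTER_CUBIC))
```

```text
t 2.2 q [-0.1953  0.3287  1.7594  0.0005  1.0558 -1.0315] pos [ 0.5422 -0.0364  0.2809] F [0.1404 0.6655 0.103 ] M [-0.0101  0.0107  0.0204] w 0.03
 toolx [-0.0021  0.0009 -1.    ]  tooly yaw deg 47.897354193035824
[ 0.0409 -0.0013  0.001 ]
```

View pics/top1z.png

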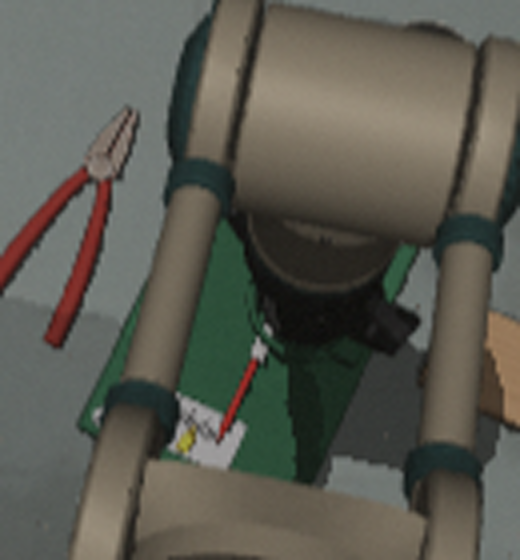

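View pics/scene1z.png

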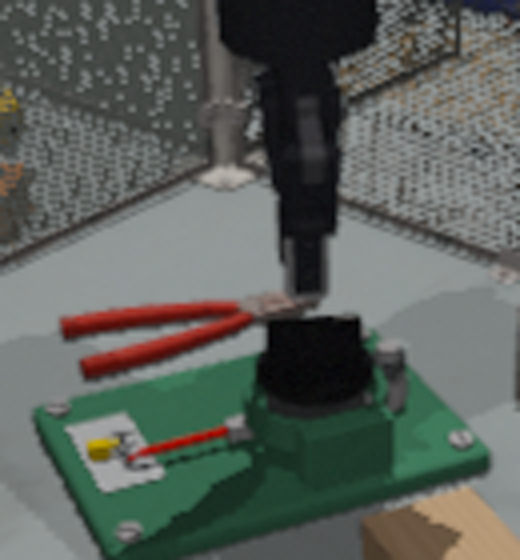

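>>> arm_command([
  {"dp": [0.01, -0.0007, 0.0005], "turn": [0, 0, 0], "grip": -0.3},
  {"dp": [0.01, -0.0006, 0.0005], "turn": [0, 0, 0], "grip": -0.3},
  {"dp": [0.01, 0, 0], "turn": [0, 0, 0], "grip": -0.3},
  {"dp": [0.008, 0, 0], "turn": [0, 0, 0], "grip": -0.3},
  {"dp": [0.004, 0, 0], "turn": [0, 0, 0], "grip": -0.3},
  {"dp": [0, 0, 0], "turn": [0, 0, 0], "grip": -0.3},
])

```text
clock: 2.9
position: [0.542, -0.0377, 0.2388]
ee_rot: [0.659, 0.253, 0.661, -0.254]
contact_force: [0.0, -0.0, 0.4]
width: 0.0301
```

```bash
python3 -c "
from d import *
s=st(); print(delta(s,[.542,-.038,.238]))"
```

```text
t 2.9 q [-0.1975  0.375   1.8126  0.0002  0.9557 -1.0349] pos [ 0.542  -0.0377  0.2388] F [ 0.0161 -0.0019  0.379 ] M [-0.0319  0.0439  0.0075] w 0.0301
 toolx [-0.0017  0.0005 -1.    ]  tooly yaw deg 47.972806030494056
[ 0.0008 -0.0003  0.0002]
```

>>> arm_command([
  {"dp": [0, 0, 0], "turn": [0, 0, 0], "grip": -0.6},
  {"dp": [0, 0, 0], "turn": [0, 0, 0], "grip": -0.7},
  {"dp": [0, 0, 0], "turn": [0, 0, 0], "grip": -0.8},
  {"dp": [0, 0, 0], "turn": [0, 0, 0], "grip": -1},
  {"dp": [0, 0, 0], "turn": [0, 0, 0], "grip": -1},
], grip_force=20)

```text
clock: 3.4
position: [0.5417, -0.0387, 0.2399]
ee_rot: [0.66, 0.252, 0.66, -0.254]
contact_force: [-2.1, -4.4, 0.6]
width: 0.0116
```

```bash
python3 -c "
from d import *
s=st(); R=rot(s).as_matrix(); print('F tool',R.T@s['contact_force'],'M tool',R.T@s['moment'])"
```

```text
t 3.4 q [-0.1986  0.3733  1.812  -0.0031  0.9574 -1.0349] pos [ 0.5417 -0.0387  0.2399] F [-2.1421 -4.4291  0.6317] M [-0.7791  0.3416 -0.0048] w 0.0116
 toolx [-0.0015 -0.0023 -1.    ]  tooly yaw deg 48.01955141468397
F tool [-0.6184 -4.727   1.3704] M tool [ 0.0052 -0.2671 -0.8076]
```

>>> arm_command([
  {"dp": [0, -0.001, 0.0003], "turn": [0, 0, 0], "grip": -1},
  {"dp": [0, 0, 0], "turn": [0, 0, 0], "grip": -1},
  {"dp": [0, 0, 0], "turn": [0, 0, 0], "grip": -1},
])

```text
clock: 3.7
position: [0.5416, -0.039, 0.2399]
ee_rot: [0.66, 0.253, 0.66, -0.254]
contact_force: [-3.3, -2.9, 1.7]
width: 0.0112
```

```bash
cat > f.py <<'E'
from d import *
def ft():
    s=manip.get_state(); R=rot(s).as_matrix(); print('t',round(s['clock'],2),'pos',s['position'],'Ftool',R.T@s['contact_force'],'Mtool',R.T@s['moment'],'w',round(s['width'],4),'yaw',np.degrees(np.arctan2(R[1,1],R[0,1])),'q6',s['qpos'][5],'toolx',R[:,0])
    return s
if __name__=="__main__": ft()
E
python3 f.py
```

```text
t 3.7 pos [ 0.5416 -0.039   0.2399] Ftool [-1.6785 -4.3963 -0.5048] Mtool [ 0.0237 -0.0402 -0.7777] w 0.0112 yaw 47.98392278507606 q6 -1.0367573090574265 toolx [-0.0007 -0.0007 -1.    ]
```

>>> arm_command([
  {"dp": [0, -0.001, 0], "turn": [0, 0, 0], "grip": -1},
  {"dp": [0, 0, 0], "turn": [0, 0, 0], "grip": -1},
  {"dp": [0, 0, 0], "turn": [0, 0, 0], "grip": -1},
])

```text
clock: 4.0
position: [0.5413, -0.0394, 0.2399]
ee_rot: [0.66, 0.254, 0.66, -0.253]
contact_force: [-2.9, -2.5, 2.2]
width: 0.0116
```

```bash
python3 f.py
```

```text
t 4.0 pos [ 0.5413 -0.0394  0.2399] Ftool [-2.1856 -3.8549 -0.4926] Mtool [ 0.0271  0.0171 -0.4698] w 0.0116 yaw 47.96509293895887 q6 -1.038363423248178 toolx [ 0.0004  0.0003 -1.    ]
```

>>> arm_command([
  {"dp": [0, -0.0015, 0], "turn": [0, 0, 0], "grip": -1},
  {"dp": [0, 0, 0], "turn": [0, 0, 0], "grip": -1},
  {"dp": [0, 0, 0], "turn": [0, 0, 0], "grip": -1},
])

```text
clock: 4.3
position: [0.5408, -0.0399, 0.2399]
ee_rot: [0.66, 0.255, 0.66, -0.253]
contact_force: [0.4, 3.0, 2.4]
width: 0.0116
```

```bash
python3 f.py
```

```text
t 4.3 pos [ 0.5408 -0.0399  0.2399] Ftool [-2.3509  2.5069 -1.6585] Mtool [0.0474 0.3467 0.652 ] w 0.0116 yaw 47.92942067249024 q6 -1.0407933199735662 toolx [ 0.002   0.0017 -1.    ]
```

>>> arm_command([
  {"dp": [0.001, 0.0006, 0], "turn": [0, 0, 0], "grip": -1},
  {"dp": [0.001, 0, 0], "turn": [0, 0, 0], "grip": -1},
  {"dp": [0, 0, 0], "turn": [0, 0, 0], "grip": -1},
])

```text
clock: 4.6
position: [0.5409, -0.0398, 0.2379]
ee_rot: [0.66, 0.254, 0.66, -0.253]
contact_force: [1.2, 4.5, 3.3]
width: 0.0116
```

```bash
python3 f.py
```

```text
t 4.6 pos [ 0.5409 -0.0398  0.2379] Ftool [-3.2883  4.1451 -2.0648] Mtool [-0.0228  0.3391  0.7448] w 0.0116 yaw 47.95527007852996 q6 -1.0398562136862217 toolx [ 0.0012  0.0008 -1.    ]
```

>>> arm_command([
  {"dp": [0.0005, 0.001, 0], "turn": [0, 0, 0], "grip": -1},
  {"dp": [0, 0, 0], "turn": [0, 0, 0], "grip": -1},
  {"dp": [0, 0, 0], "turn": [0, 0, 0], "grip": -1},
])

```text
clock: 4.9
position: [0.5412, -0.0395, 0.2373]
ee_rot: [0.66, 0.253, 0.66, -0.254]
contact_force: [1.1, 2.6, 3.9]
width: 0.0117
```

```bash
python3 f.py
```

```text
t 4.9 pos [ 0.5412 -0.0395  0.2373] Ftool [-3.9284  2.642  -0.945 ] Mtool [0.0212 0.2263 0.389 ] w 0.0117 yaw 47.975139736796784 q6 -1.038243218422036 toolx [ 0.     -0.0002 -1.    ]
```

>>> arm_command([
  {"dp": [0.0005, 0.0006, -0.0003], "turn": [0, 0, 0], "grip": -1},
  {"dp": [0.0005, 0, 0], "turn": [0, 0, 0], "grip": -1},
  {"dp": [0, 0, 0], "turn": [0, 0, 0], "grip": -1},
])

```text
clock: 5.2
position: [0.5413, -0.0392, 0.2368]
ee_rot: [0.66, 0.253, 0.66, -0.254]
contact_force: [-0.8, -0.7, 7.1]
width: 0.0116
```

```bash
python3 f.py
```

```text
t 5.2 pos [ 0.5413 -0.0392  0.2368] Ftool [-7.092  -1.0476 -0.1541] Mtool [ 0.0282  0.2758 -0.0951] w 0.0116 yaw 47.991162026430516 q6 -1.0368830338409587 toolx [-0.0001 -0.0012 -1.    ]
```

>>> arm_command([
  {"dp": [0.0005, 0, 0], "turn": [0, 0, 0], "grip": -1},
  {"dp": [0, 0, 0], "turn": [0, 0, 0], "grip": -1},
])

```text
clock: 5.4
position: [0.5412, -0.0392, 0.2368]
ee_rot: [0.66, 0.253, 0.66, -0.254]
contact_force: [-1.9, 0.9, 10.8]
width: 0.0114
```

```bash
python3 f.py
```

```text
t 5.4 pos [ 0.5412 -0.0392  0.2368] Ftool [-10.7838  -0.6478  -1.9839] Mtool [ 0.0019  0.4317 -0.0957] w 0.0114 yaw 47.99414242427992 q6 -1.0369334739045055 toolx [ 0.0001 -0.0012 -1.    ]
```

>>> arm_command([
  {"dp": [-0.0003, 0, 0], "turn": [0, 0, 0], "grip": -1},
  {"dp": [0, 0, 0], "turn": [3, 0, 0], "grip": -1},
  {"dp": [0, 0, 0], "turn": [3, 0, 0], "grip": -1},
  {"dp": [0, 0, 0], "turn": [0, 0, 0], "grip": -1},
])

```text
clock: 5.8
position: [0.5414, -0.0391, 0.2368]
ee_rot: [0.646, 0.288, 0.646, -0.288]
contact_force: [-1.9, 1.7, 9.6]
width: 0.0115
```

```bash
python3 f.py
```

```text
t 5.8 pos [ 0.5414 -0.0391  0.2368] Ftool [-9.5774 -0.3272 -2.504 ] Mtool [ 0.04    0.3438 -0.0127] w 0.0115 yaw 41.933957001651585 q6 -0.9313188353637974 toolx [ 0.0005 -0.001  -1.    ]
```

>>> arm_command([
  {"dp": [0, 0, 0], "turn": [3, 0, 0], "grip": -1},
  {"dp": [0, 0, 0], "turn": [3, 0, 0], "grip": -1},
  {"dp": [0, 0, 0], "turn": [0, 0, 0], "grip": -1},
])

```text
clock: 6.1
position: [0.5415, -0.039, 0.2368]
ee_rot: [0.63, 0.321, 0.629, -0.322]
contact_force: [-1.7, 1.3, 7.7]
width: 0.0116
```

```bash
python3 f.py
```

```text
t 6.1 pos [ 0.5415 -0.039   0.2368] Ftool [-7.7069 -0.6361 -2.0811] Mtool [0.0479 0.3555 0.0411] w 0.0116 yaw 35.92679164741689 q6 -0.8265739871202891 toolx [ 0.0009 -0.0007 -1.    ]
```

>>> arm_command([
  {"dp": [0, 0, 0], "turn": [3, 0, 0], "grip": -1},
  {"dp": [0, 0, 0], "turn": [3, 0, 0], "grip": -1},
  {"dp": [0, 0, 0], "turn": [0, 0, 0], "grip": -1},
])

```text
clock: 6.4
position: [0.5416, -0.039, 0.2368]
ee_rot: [0.613, 0.354, 0.612, -0.354]
contact_force: [-1.3, 2.4, 7.8]
width: 0.0115
```

```bash
python3 f.py
```

```text
t 6.4 pos [ 0.5416 -0.039   0.2368] Ftool [-7.7629  0.0588 -2.6737] Mtool [0.0333 0.3619 0.0765] w 0.0115 yaw 29.922553570312207 q6 -0.7218762826709612 toolx [ 0.0012 -0.0006 -1.    ]
```

>>> arm_command([
  {"dp": [0, 0, 0], "turn": [3, 0, 0], "grip": -1},
  {"dp": [0, 0, 0], "turn": [3, 0, 0], "grip": -1},
  {"dp": [0, 0, 0], "turn": [0, 0, 0], "grip": -1},
])

```text
clock: 6.7
position: [0.5418, -0.0389, 0.2368]
ee_rot: [0.593, 0.386, 0.592, -0.385]
contact_force: [-0.9, 2.2, 7.8]
width: 0.0114
```

```bash
python3 f.py
```

```text
t 6.7 pos [ 0.5418 -0.0389  0.2368] Ftool [-7.755   0.0591 -2.4166] Mtool [0.0496 0.3636 0.1275] w 0.0114 yaw 23.916111218559262 q6 -0.6171341473559155 toolx [ 0.0016 -0.0004 -1.    ]
```

>>> arm_command([
  {"dp": [0, 0, 0], "turn": [3, 0, 0], "grip": -1},
  {"dp": [0, 0, 0], "turn": [3, 0, 0], "grip": -1},
  {"dp": [0, 0, 0], "turn": [0, 0, 0], "grip": -1},
])

```text
clock: 7.0
position: [0.5419, -0.0388, 0.2367]
ee_rot: [0.572, 0.416, 0.571, -0.416]
contact_force: [0.5, 2.3, 7.0]
width: 0.0115
```

```bash
python3 f.py
```

```text
t 7.0 pos [ 0.5419 -0.0388  0.2367] Ftool [-7.0379  1.1688 -2.0357] Mtool [0.0034 0.3933 0.2065] w 0.0115 yaw 17.916017608847117 q6 -0.5124652974772936 toolx [ 0.002  -0.0003 -1.    ]
```

>>> arm_command([
  {"dp": [0, 0, 0], "turn": [3, 0, 0], "grip": -1},
  {"dp": [0, 0, 0], "turn": [3, 0, 0], "grip": -1},
  {"dp": [0, 0, 0], "turn": [0, 0, 0], "grip": -1},
])

```text
clock: 7.3
position: [0.542, -0.0388, 0.2364]
ee_rot: [0.55, 0.446, 0.549, -0.445]
contact_force: [1.6, 2.6, 4.2]
width: 0.0117
```

```bash
python3 f.py
```

```text
t 7.3 pos [ 0.542  -0.0388  0.2364] Ftool [-4.2337  2.138  -2.2522] Mtool [-0.0638  0.3465  0.4148] w 0.0117 yaw 11.964715337530556 q6 -0.408720466036792 toolx [ 0.0022 -0.0001 -1.    ]
```

>>> arm_command([
  {"dp": [0.001, 0, 0], "turn": [0, 0, 0], "grip": -1},
  {"dp": [0, 0, 0], "turn": [0, 0, 0], "grip": -1},
])

```text
clock: 7.5
position: [0.542, -0.0388, 0.2352]
ee_rot: [0.55, 0.445, 0.549, -0.445]
contact_force: [2.1, 2.5, 4.8]
width: 0.0115
```

```bash
python3 f.py
```

```text
t 7.5 pos [ 0.542  -0.0388  0.2352] Ftool [-4.8035  2.5377 -1.9977] Mtool [-0.0011  0.3495  0.5409] w 0.0115 yaw 12.004509284117079 q6 -0.40940179096229323 toolx [ 0.002  -0.0001 -1.    ]
```

>>> arm_command([
  {"dp": [0.0007, 0, 0], "turn": [0, 0, 0], "grip": -1},
  {"dp": [0, 0, 0], "turn": [0, 0, 0], "grip": -1},
])

```text
clock: 7.7
position: [0.542, -0.0388, 0.2345]
ee_rot: [0.55, 0.445, 0.549, -0.445]
contact_force: [2.5, 2.2, 4.9]
width: 0.0116
```

```bash
python3 f.py
```

```text
t 7.7 pos [ 0.542  -0.0388  0.2345] Ftool [-4.9032  2.879  -1.6054] Mtool [-0.0145  0.3706  0.6312] w 0.0116 yaw 11.985353636104179 q6 -0.4090137282721324 toolx [ 0.0019 -0.0002 -1.    ]
```

>>> arm_command([
  {"dp": [0.0007, 0.0005, -0.0004], "turn": [0, 0, 0], "grip": -1},
  {"dp": [0.0007, 0.0003, -0.0003], "turn": [0, 0, 0], "grip": -1},
  {"dp": [0.0006, 0, 0], "turn": [0, 0, 0], "grip": -1},
  {"dp": [0, 0, 0], "turn": [0, 0, 0], "grip": -1},
])

```text
clock: 8.1
position: [0.5423, -0.0384, 0.2326]
ee_rot: [0.55, 0.445, 0.549, -0.445]
contact_force: [1.7, -0.1, 7.0]
width: 0.0112
```

```bash
python3 f.py
```

```text
t 8.1 pos [ 0.5423 -0.0384  0.2326] Ftool [-7.0138  1.6497  0.5008] Mtool [0.0045 0.0705 0.3217] w 0.0112 yaw 12.01374125359304 q6 -0.40709540239148534 toolx [ 0.0007 -0.0014 -1.    ]
```

>>> arm_command([
  {"dp": [0.0006, 0, 0], "turn": [0, 0, 0], "grip": -1},
  {"dp": [0.0006, 0, 0], "turn": [0, 0, 0], "grip": -1},
  {"dp": [0, 0, 0], "turn": [0, 0, 0], "grip": -1},
])

```text
clock: 8.4
position: [0.5423, -0.0385, 0.2315]
ee_rot: [0.55, 0.445, 0.549, -0.445]
contact_force: [2.3, 0.2, 7.8]
width: 0.0114
```

```bash
python3 f.py
```

```text
t 8.4 pos [ 0.5423 -0.0385  0.2315] Ftool [-7.8328  2.2562  0.3017] Mtool [-0.0045  0.1101  0.3387] w 0.0114 yaw 12.010393395984849 q6 -0.40708334314599426 toolx [ 0.0008 -0.0014 -1.    ]
```

```bash
cat > p.py <<'E'
from f import *
yaw=np.radians(-23.7);RR=np.array([[np.cos(yaw),-np.sin(yaw)],[np.sin(yaw),np.cos(yaw)]]);C=np.array([.5302,-.0048]); pv=C+RR@[.075,-.01]
def pol(p): v=RR.T@(np.asarray(p)[:2]-pv); return np.hypot(*v)*1e3, np.arctan2(v[1],-v[0])*150
def meas(n,im,show=True):
    h=cv2.cvtColor(im,cv2.COLOR_BGR2HSV)
    b=(228,214,262,246) if n=="top" else (205,222,250,242)
    out={}
    for nm,m in(("red",cv2.inRange(h,(0,130,70),(8,255,255))|cv2.inRange(h,(172,130,70),(180,255,255))),("yel",cv2.inRange(h,(22,110,80),(35,255,255)))):
        x0,y0,x1,y1=b; yy,xx=np.nonzero(m[y0:y1,x0:x1]); 
        if len(xx)==0: print(n,nm,"none"); continue
        P=np.array([pol(plane(n,(x+x0,y+y0),.021)) for x,y in zip(xx,yy)])
        if nm=="red":
            k=P[:,0]>100; P=P[k]
            # straight line of s against radius, evaluated at the tip radius 150
            print(n,"red n",len(P),"mean s",P[:,1].mean(),"tip-end s (r>130)",P[P[:,0]>130,1].mean(),"rmax",P[:,0].max())
        else: print(n,"yel n",len(P),"mean s",P[:,1].mean(),"r",P[:,0].mean())
def look(tag):
    for n in("top","scene"):
        im=cv2.cvtColor(manip.get_image(n),cv2.COLOR_RGB2BGR); cv2.imwrite(f"pics/{n}_{tag}.png",im); meas(n,im)
        b=(215,205,275,255) if n=="top" else (200,205,275,250)
        z=cv2.resize(im[b[1]:b[3],b[0]:b[2]],None,fx=8,fy=8,interpolation=cv2.INTER_CUBIC); cv2.imwrite(f"pics/{n}_{tag}z.png",z)
if __name__=="__main__":
    import sys
    if len(sys.argv)>1: look(sys.argv[1]); ft()
    else:
        for n in("top","scene"):
            for k in "01": meas(n,cv2.imread(f"pics/{n}{k}.png"))
E
python3 p.py
```

```text
top red n 35 mean s -0.26925368572574077 tip-end s (r>130) -0.21119141517075699 rmax 144.80955154769495
top yel n 16 mean s 16.39499826628706 r 158.3412264746441
top red n 35 mean s -0.26925368572574077 tip-end s (r>130) -0.21119141517075699 rmax 144.80955154769495
top yel n 18 mean s 16.39025273146598 r 158.28402635805202
scene red n 41 mean s 0.9312051771776522 tip-end s (r>130) 0.7885598134537043 rmax 147.6870127018767
scene yel n 31 mean s 12.96601855225435 r 159.04079138538
scene red n 47 mean s 0.525389664151679 tip-end s (r>130) 0.30985141306440517 rmax 147.6870127018767
scene yel n 31 mean s 12.96601855225435 r 159.04079138538
```

>>> arm_command([
  {"dp": [0.0004, 0.0004, 0], "turn": [3, 0, 0], "grip": -1},
  {"dp": [0, 0, 0], "turn": [4, 0, 0], "grip": -1},
  {"dp": [0, 0, 0], "turn": [4, 0, 0], "grip": -1},
  {"dp": [0, 0, 0], "turn": [0, 0, 0], "grip": -1},
])

```text
clock: 8.8
position: [0.5427, -0.0384, 0.2312]
ee_rot: [0.505, 0.496, 0.503, -0.496]
contact_force: [1.4, -0.2, 6.9]
width: 0.0113
```

```bash
python3 p.py a
```

```text
top red n 31 mean s -0.1622521792739462 tip-end s (r>130) -0.2047232561128715 rmax 137.02035010961816
top yel none
scene red n 44 mean s 0.38064833464961423 tip-end s (r>130) 0.5697639043627183 rmax 147.6870127018767
scene yel n 31 mean s 12.96601855225435 r 159.04079138538
t 8.9 pos [ 0.5427 -0.0384  0.2312] Ftool [-6.6433  1.6667 -0.6642] Mtool [0.0496 0.0829 0.2856] w 0.0118 yaw 1.0100336062004474 q6 -0.21480835949662558 toolx [ 0.001  -0.0015 -1.    ]
```

>>> arm_command([
  {"dp": [0.0002, 0.0003, 0], "turn": [5, 0, 0], "grip": -1},
  {"dp": [0, 0, 0], "turn": [5, 0, 0], "grip": -1},
  {"dp": [0, 0, 0], "turn": [0, 0, 0], "grip": -1},
])

```text
clock: 9.2
position: [0.5431, -0.0384, 0.2311]
ee_rot: [-0.46, -0.538, -0.458, 0.538]
contact_force: [0.8, -0.1, 7.6]
width: 0.0116
```

```bash
python3 p.py b
```

```text
top red n 30 mean s -0.17755238588427513 tip-end s (r>130) -0.28830280197100383 rmax 136.0132660040803
top yel none
scene red n 46 mean s 0.6242991432278189 tip-end s (r>130) 0.5697639043627183 rmax 147.6870127018767
scene yel n 31 mean s 12.96601855225435 r 159.04079138538
t 9.3 pos [ 0.5431 -0.0384  0.2311] Ftool [-7.452   1.0682 -1.0706] Mtool [-0.0532  0.1283  0.2546] w 0.0114 yaw -8.975320946352815 q6 -0.04028411054563296 toolx [ 0.0013 -0.0017 -1.    ]
```

View pics/scene_bz.png

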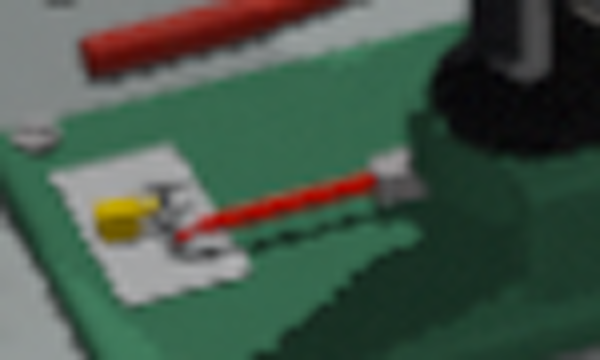

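View pics/top_bz.png

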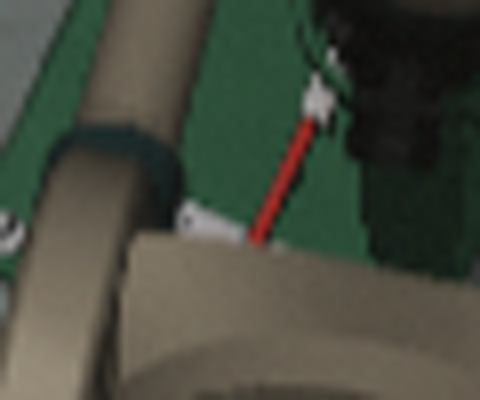

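The scene view shows the pointer still at rest, with its tip at about (221,234) and the mark's tip at (219,230). The top view shows the red line, but the arm hides the mark.

>>> arm_command([
  {"dp": [0, 0.0002, 0], "turn": [5, 0, 0], "grip": -1},
  {"dp": [0, 0, 0], "turn": [5, 0, 0], "grip": -1},
  {"dp": [0, 0, 0], "turn": [0, 0, 0], "grip": -1},
])

```text
clock: 9.6
position: [0.5434, -0.0385, 0.2311]
ee_rot: [0.411, 0.576, 0.41, -0.576]
contact_force: [1.4, 0.3, 7.8]
width: 0.0114
```

```bash
python3 p.py c
```

```text
top red n 29 mean s -0.10764527563714972 tip-end s (r>130) 0.09500835424497786 rmax 134.7658310342985
top yel none
scene red n 44 mean s 0.6237728906400711 tip-end s (r>130) 0.5697639043627183 rmax 147.6870127018767
scene yel n 31 mean s 12.96601855225435 r 159.04079138538
t 9.7 pos [ 0.5434 -0.0385  0.2311] Ftool [-7.7056  2.4646 -0.6907] Mtool [-0.0267  0.2214  0.3322] w 0.0118 yaw -18.978117966198017 q6 0.1343076268202697 toolx [ 0.0017 -0.0018 -1.    ]
```

>>> arm_command([
  {"dp": [0, 0.0002, 0], "turn": [5, 0, 0], "grip": -1},
  {"dp": [0, 0, 0], "turn": [5, 0, 0], "grip": -1},
  {"dp": [0, 0, 0], "turn": [0, 0, 0], "grip": -1},
])

```text
clock: 10.0
position: [0.5437, -0.0386, 0.2311]
ee_rot: [0.36, 0.61, 0.358, -0.609]
contact_force: [1.6, 0.2, 6.4]
width: 0.0117
```

```bash
python3 p.py d
```

```text
top red n 29 mean s -0.10764527563714972 tip-end s (r>130) 0.09500835424497786 rmax 134.7658310342985
top yel none
scene red n 46 mean s 0.6242991432278189 tip-end s (r>130) 0.5697639043627183 rmax 147.6870127018767
scene yel n 31 mean s 12.96601855225435 r 159.04079138538
t 10.1 pos [ 0.5437 -0.0386  0.2311] Ftool [-6.956   1.701  -1.2357] Mtool [-0.103   0.1822  0.3005] w 0.0115 yaw -28.96654394961474 q6 0.3086901459589964 toolx [ 0.002 -0.002 -1.   ]
```

>>> arm_command([
  {"dp": [0, 0, 0], "turn": [5, 0, 0], "grip": -1},
  {"dp": [0, 0, 0], "turn": [5, 0, 0], "grip": -1},
  {"dp": [0, 0, 0], "turn": [0, 0, 0], "grip": -1},
])

```text
clock: 10.4
position: [0.5439, -0.0388, 0.2312]
ee_rot: [0.305, 0.639, 0.303, -0.638]
contact_force: [2.7, -0.5, 6.3]
width: 0.0117
```

```bash
python3 p.py e
```

```text
top red n 29 mean s 2.5789429319545776 tip-end s (r>130) 2.6278131580446535 rmax 134.7658310342985
top yel none
scene red n 42 mean s 3.4701098402006765 tip-end s (r>130) 2.780315438393787 rmax 147.6870127018767
scene yel n 31 mean s 12.96601855225435 r 159.04079138538
t 10.5 pos [ 0.5439 -0.0388  0.2312] Ftool [-7.1972  2.4252 -0.6725] Mtool [-0.0511  0.2315  0.4451] w 0.0115 yaw -38.9572030116699 q6 0.48315890469405787 toolx [ 0.0026 -0.0024 -1.    ]
```

>>> arm_command([
  {"dp": [0, 0, 0], "turn": [5, 0, 0], "grip": -1},
  {"dp": [0, 0, 0], "turn": [5, 0, 0], "grip": -1},
  {"dp": [0, 0, 0], "turn": [0, 0, 0], "grip": -1},
])

```text
clock: 10.8
position: [0.5441, -0.039, 0.2312]
ee_rot: [0.249, 0.663, 0.246, -0.662]
contact_force: [2.9, -1.1, 6.5]
width: 0.0115
```

```bash
python3 p.py f
```

```text
top red n 28 mean s 5.7724760384164 tip-end s (r>130) 5.5694118820468645 rmax 136.9279855722331
top yel none
scene red n 43 mean s 6.383381735947829 tip-end s (r>130) 5.921012557977745 rmax 148.41689537930316
scene yel n 31 mean s 12.96601855225435 r 159.04079138538
t 10.9 pos [ 0.5441 -0.039   0.2312] Ftool [-6.8677  2.9132 -2.2459] Mtool [-0.1458  0.2754  0.4876] w 0.0117 yaw -48.94385611852086 q6 0.6576234317053357 toolx [ 0.0032 -0.0029 -1.    ]
```

>>> arm_command([
  {"dp": [0, 0.0004, -0.0004], "turn": [5, 0, 0], "grip": -1},
  {"dp": [0, 0, 0], "turn": [5, 0, 0], "grip": -1},
  {"dp": [0, 0.0004, -0.0004], "turn": [5, 0, 0], "grip": -1},
  {"dp": [0, 0, 0], "turn": [5, 0, 0], "grip": -1},
  {"dp": [0, 0, 0], "turn": [5, 0, 0], "grip": -1},
  {"dp": [0, 0, 0], "turn": [0, 0, 0], "grip": -1},
])

```text
clock: 11.5
position: [0.5448, -0.0396, 0.2311]
ee_rot: [0.1, 0.701, 0.097, -0.7]
contact_force: [2.7, -3.5, 7.4]
width: 0.0115
```

```bash
python3 p.py g
```

```text
top red n 29 mean s 13.712096998451992 tip-end s (r>130) 13.748858004962957 rmax 137.06234344553056
top yel none
scene red n 39 mean s 14.879403397781912 tip-end s (r>130) 14.826680754609919 rmax 146.38125851361775
scene yel n 31 mean s 12.96601855225435 r 159.04079138538
t 11.6 pos [ 0.5448 -0.0396  0.2311] Ftool [-7.114   3.6778 -1.9862] Mtool [-0.116   0.1375  0.5982] w 0.0119 yaw -73.91088288468127 q6 1.0940109588318379 toolx [ 0.0019 -0.0041 -1.    ]
```

View pics/scene_gz.png

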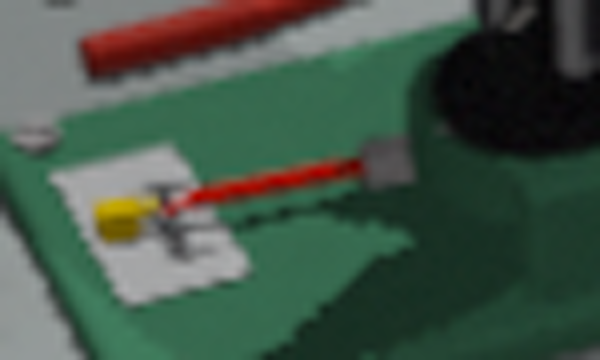

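Scene view: the pointer tip is at about (221.5,230.5), just short of the yellow tip at (219.5,230).

>>> arm_command([
  {"dp": [0, 0.0005, 0], "turn": [3, 0, 0], "grip": -1},
  {"dp": [0, 0, 0], "turn": [3, 0, 0], "grip": -1},
  {"dp": [0, 0, 0], "turn": [0, 0, 0], "grip": -1},
  {"dp": [0, 0, 0], "turn": [0, 0, 0], "grip": -1},
])

```text
clock: 12.0
position: [0.5449, -0.0399, 0.2311]
ee_rot: [0.064, 0.705, 0.061, -0.704]
contact_force: [1.0, -2.7, 6.4]
width: 0.0116
```

```bash
python3 p.py h
```

```text
top red n 30 mean s 15.312881854638958 tip-end s (r>130) 15.413048448149118 rmax 136.14428999422947
top yel none
scene red n 44 mean s 16.524204826446432 tip-end s (r>130) 16.318201687081743 rmax 147.46088668547213
scene yel n 31 mean s 12.96601855225435 r 159.04079138538
t 12.1 pos [ 0.5449 -0.0399  0.2311] Ftool [-6.9193  2.7417 -1.1275] Mtool [-0.2117  0.2074  0.4623] w 0.0116 yaw -79.90589932288523 q6 1.1977476548732393 toolx [ 0.0018 -0.0038 -1.    ]
```

View pics/scene_hz.png

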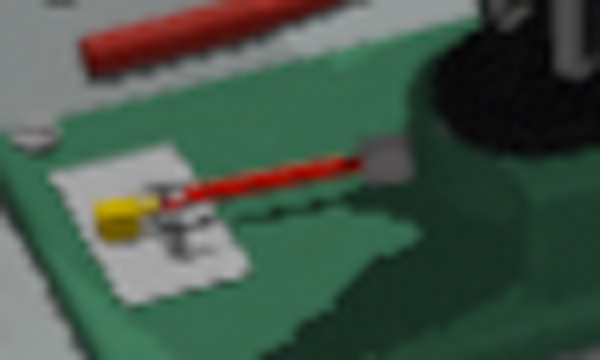

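>>> arm_command([
  {"dp": [0, 0.0003, 0], "turn": [3, 0, 0], "grip": -1},
  {"dp": [0, 0, 0], "turn": [0, 0, 0], "grip": -1},
  {"dp": [0, 0, 0], "turn": [0, 0, 0], "grip": -1},
])

```text
clock: 12.4
position: [0.5449, -0.0401, 0.2311]
ee_rot: [0.045, 0.706, 0.042, -0.705]
contact_force: [1.8, -2.5, 7.1]
width: 0.0116
```

```bash
python3 p.py i
```

```text
top red n 32 mean s 16.351380743631847 tip-end s (r>130) 16.77277358140066 rmax 137.4232585015326
top yel none
scene red n 45 mean s 17.57599344094772 tip-end s (r>130) 17.038468842389108 rmax 147.46088668547213
scene yel n 31 mean s 12.96601855225435 r 159.04079138538
t 12.5 pos [ 0.5449 -0.0401  0.2311] Ftool [-7.4962  3.0437 -1.6716] Mtool [-0.1841  0.2151  0.3773] w 0.0114 yaw -82.91115141257306 q6 1.2495752347196951 toolx [ 0.0016 -0.0035 -1.    ]
```

View pics/scene_iz.png

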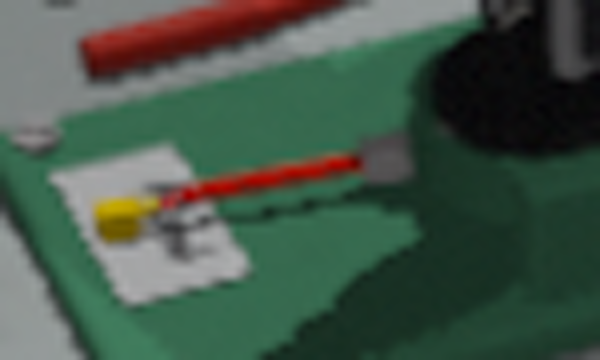

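The pointer tip meets the yellow tip in the scene view. I'll unload the twist within the free play, let the knob rise under control, then open the gripper.

>>> arm_command([
  {"dp": [0, 0, 0], "turn": [-3, 0, 0], "grip": -1},
  {"dp": [-0.001, 0, 0], "turn": [0, 0, 0], "grip": -1},
  {"dp": [-0.002, 0, 0], "turn": [0, 0, 0], "grip": -1},
  {"dp": [-0.002, 0, 0], "turn": [0, 0, 0], "grip": -1},
  {"dp": [-0.002, 0, 0], "turn": [0, 0, 0], "grip": -1},
  {"dp": [-0.0013, 0, 0], "turn": [0, 0, 0], "grip": -1},
  {"dp": [0, 0, 0], "turn": [0, 0, 0], "grip": -1},
])

```text
clock: 13.2
position: [0.5449, -0.0399, 0.2389]
ee_rot: [0.063, 0.705, 0.061, -0.704]
contact_force: [3.5, -4.9, 2.1]
width: 0.0115
```

```bash
python3 p.py j
```

```text
top red n 33 mean s 16.3397350572487 tip-end s (r>130) 16.29936807708253 rmax 141.67774861096458
top yel none
scene red n 45 mean s 17.56231654795856 tip-end s (r>130) 17.330225038119398 rmax 147.46088668547213
scene yel n 31 mean s 12.96601855225435 r 159.04079138538
t 13.3 pos [ 0.5449 -0.0399  0.2388] Ftool [-3.4158  5.7709 -2.9754] Mtool [-0.0026  0.4578  0.9035] w 0.0117 yaw -79.97252803218548 q6 1.1978530560925291 toolx [ 0.0013 -0.0027 -1.    ]
```

>>> arm_command([
  {"dp": [0, 0, 0], "turn": [0, 0, 0], "grip": -0.6},
  {"dp": [0, 0, 0], "turn": [0, 0, 0], "grip": -0.4},
  {"dp": [0, 0, 0], "turn": [0, 0, 0], "grip": -0.3},
  {"dp": [0, 0, 0], "turn": [0, 0, 0], "grip": -0.3},
  {"dp": [-0.01, 0, 0], "turn": [0, 0, 0], "grip": -0.3},
  {"dp": [-0.02, 0, 0], "turn": [0, 0, 0], "grip": -0.3},
  {"dp": [-0.03, 0, 0], "turn": [0, 0, 0], "grip": -0.3},
  {"dp": [-0.04, 0, 0], "turn": [0, 0, 0], "grip": -0.3},
])

```text
clock: 14.1
position: [0.5437, -0.0386, 0.339]
ee_rot: [-0.061, -0.703, -0.062, 0.706]
contact_force: [0.9, 0.2, -0.7]
width: 0.03
```

```bash
python3 p.py k
```

```text
top red n 37 mean s 16.29163891299728 tip-end s (r>130) 16.412989254540406 rmax 147.20138635496787
top yel n 18 mean s 16.39025273146598 r 158.28402635805202
scene red n 43 mean s 17.573256776018248 tip-end s (r>130) 17.330225038119398 rmax 147.46088668547213
scene yel n 31 mean s 12.96601855225435 r 159.04079138538
t 14.2 pos [ 0.5462 -0.0391  0.3449] Ftool [-0.1394 -0.2795 -0.8389] Mtool [-0.0062  0.0555 -0.0184] w 0.0297 yaw -80.01958958737646 q6 1.1979536238434438 toolx [ 0.0117 -0.0022 -0.9999]
```

View pics/scene_k.png

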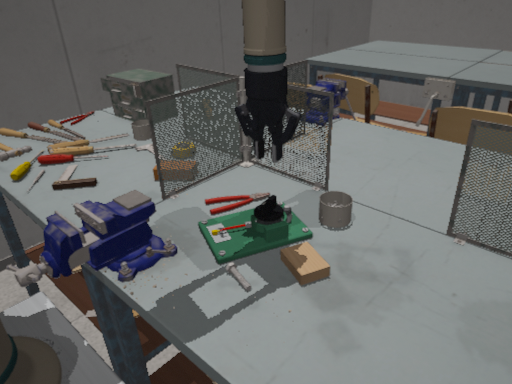

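View pics/top_kz.png

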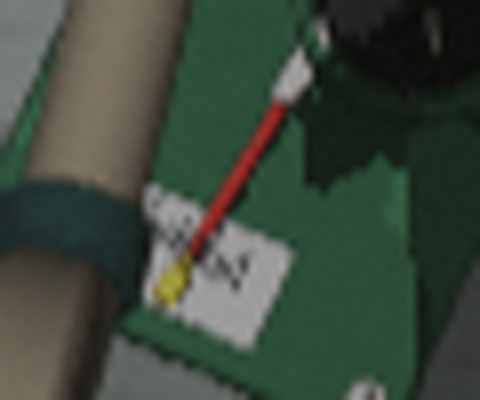

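The top view shows the red pointer in line with the yellow wedge, tips meeting at about (238.5,237). The scene view shows the gripper clear and the loose things where they were. I'll let the arm settle, then check the knob height and the bystanders.

>>> arm_command([
  {"dp": [0, 0, 0], "turn": [0, 0, 0], "grip": -0.3},
  {"dp": [0, 0, 0], "turn": [0, 0, 0], "grip": -0.3},
  {"dp": [0, 0, 0], "turn": [0, 0, 0], "grip": -0.3},
])

```text
clock: 14.5
position: [0.5439, -0.0387, 0.3375]
ee_rot: [-0.061, -0.703, -0.062, 0.705]
contact_force: [-0.9, -0.6, -0.5]
width: 0.0297
```

Run:
```python
from p import *
look("l"); ft()
S0=cv2.imread("pics/scene0.png");S=cv2.imread("pics/scene_l.png")
for im in(S0,S):
    k=((im.max(2)<48)*255).astype(np.uint8); k[:190]=0;k[245:]=0;k[:,:250]=0;k[:,290:]=0
    print("knob dark box",cv2.boundingRect(max(cv2.findContours(k,0,1)[0],key=cv2.contourArea)))
print("up/down top px",proj("scene",[.543,-.039,.087]),proj("scene",[.543,-.039,.078]))
h0,h1=[cv2.cvtColor(i,cv2.COLOR_BGR2HSV) for i in(S0,S)]
for nm,lo,hi,b in(("pliers",(0,130,70),(8,255,255),(200,190,260,215)),("offcut",(8,60,60),(20,255,255),(275,240,335,290))):
    for h in(h0,h1):
        m=cv2.inRange(h,lo,hi)[b[1]:b[3],b[0]:b[2]]; y,x=np.nonzero(m); print(nm,len(x),x.mean()+b[0],y.mean()+b[1])
```

```text
top red n 37 mean s 16.29163891299728 tip-end s (r>130) 16.412989254540406 rmax 147.20138635496787
top yel n 18 mean s 16.39025273146598 r 158.28402635805202
scene red n 43 mean s 17.573256776018248 tip-end s (r>130) 17.330225038119398 rmax 147.46088668547213
scene yel n 31 mean s 12.96601855225435 r 159.04079138538
t 14.6 pos [ 0.5441 -0.0388  0.3376] Ftool [-0.2914  0.2597  0.1734] Mtool [ 0.0107  0.0233 -0.0365] w 0.03 yaw -80.0351048458951 q6 1.197998223744583 toolx [-0.0025  0.0006 -1.    ]
knob dark box (254, 199, 30, 25)
knob dark box (252, 196, 32, 29)
up/down top px [267.5695 198.9214] [267.6625 202.7338]
pliers 341 228.06451612903226 202.36363636363637
pliers 371 228.18867924528303 202.6765498652291
offcut 1343 304.55472822040207 262.67311988086374
offcut 1340 304.5880597014925 262.7402985074627
```

View pics/scene_lz.png

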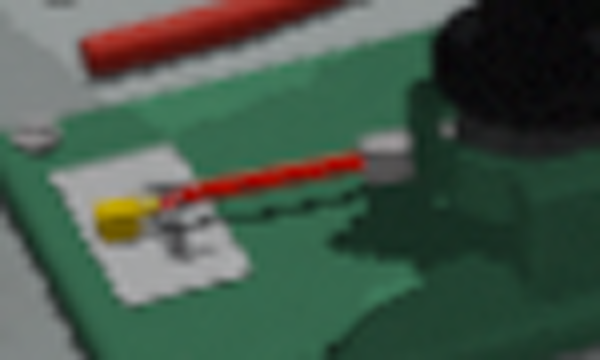

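The knob is back up, with the gap under the flange visible again. The pointer holds at the mark and nothing else has moved, so I'm handing in.

```bash
python3 -c "
from rig import manip
print(manip.sign_off()); print(manip.get_state()['clock'])"
```

```text
the job is handed in; nothing more can be done
None
the job is handed in; nothing more can be done
```

The tension is set: the red pointer stands at the yellow mark, the knob has sprung back up, and the gripper is clear above it. The job is handed in at about 14.6 s of the 61 s allowed.

- **Finding the mesh:** I gripped the knob bar at 20 N and pressed in small steps. The teeth met tooth on tooth at about 3 mm, with a peak press of about 11 N. I then eased off and turned the knob clockwise about 36° under 7 to 10 N until they dropped in.
- **Setting the pointer:** I pressed to near the bottom (about 8.8 mm) and turned about 95° more, checking the pictures every few degrees near the end. I then backed off 3°, inside the free play, let the knob rise and opened the gripper.

**Last checks:**
- **Pointer:** in the top view the pointer reads 16.3 to 16.4 mm along the arc and the mark 16.4 mm. The scene view gives about 16.9 mm of travel against about 16.8 mm needed. The pointer did not shift on release.
- **Scene-view mark:** my automatic reading of the yellow patch in the scene view gave 13 mm. That did not agree because it includes the patch's lower side face, so I used the hand-picked tip of the mark (16.4 mm) there instead.
- **Knob height:** the pictures show the gap under the flange again. The dark-outline check was slightly muddied, with its top edge at row 196 against 199 before, because the bar now stands at another angle. A knob still down would have read about 203.
- **Loose things:** the pliers and offcut were checked by colour and moved less than half a pixel. The bolt and tin were checked only by eye.

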